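# Fit the tube carrier to the bench shaker

### The arm

A 6-joint arm with a two-finger parallel gripper is mounted at the origin on a cart in front of the work surface, level with it; the furniture and walls round the work are solid. World frame = base frame: x ahead of the robot, y to its left, z up, the work surface at z = 0. Lengths are in m, angles in rad, forces in N, time in s.
With the tool pointing down it reaches from about 0.225 to 0.875 m from the base axis. Payload 3.4 kg.
Tool frame: the origin (TCP) lies at the very end of the fingers, on their centre line; the grasp point (between the pads) lies 19 mm behind it; z points along the fingers, y is the line along which they close (so a half turn about z gives the same grasp; the last joint's range is limited). The gripper opens to 85 mm and grips with 20 to 120 N. Pads are 22 mm wide; open, the fingers measure 114 mm over their backs; the gripper's body (76 mm by 85 mm) begins 54 mm behind the grasp point. The pads swing forward as they close: fully open they stand 13 mm farther back than shut.
Start: joints at [-1.263, 0.276, 1.505, -0, 1.361, -0.121], TCP at [0.239, -0.523, 0.231] pointing down, gripper open.
Joint ranges: [-2.89, 2.89], [-0.75, 2.08], [0.22, 2.7], [-1.18, 4.32], [0.11, 2.71], [-2.7, 2.7]. Speed limits (rad/s): [2.57, 2.57, 3.14, 3.14, 3.14, 3.14].

### API

Orientations are given as a unit quaternion [w, x, y, z].
In Python, from rig import readout, vision, manip gives the robot as it stands.
- The arm moves only by the shell command python3 -m handwheel 'ROWS' [FORCE]. ROWS is JSON, a list of rows, each a list of 3 entries, a list of its own where there are three numbers: the shift along the tool's x, y, z in mm, then the turn, a rotation vector about the tool's x, y, z in units of 6 degrees (1.0 is 6 degrees), then the closure, from -1 (fully open) to 1 (shut), so that 0 is half open. A call has 1 to 20 rows; each row shifts and turns the commanded pose from where the row before left it, along the tool's axes as they then stand; what a row does not reach is not made up. A row lasts 1/8 s, in which the tool goes at most 62.5 mm and 10.7 degrees, less where a joint would pass 70% of its speed; a pose out of reach is approached as far as the arm can. A call is refused whole if a number of a shift passes 62.5 or a number of a turn 1, either way. A call with a gripper value outside its range is refused whole. The fingers move at their own pace and stop on an object; FORCE is the grip in N (left out, the last holds). Time passes only in rows, so rows that do not move let the fingers close. It gives the time, the measured TCP pose, the force, the opening and the grip force at its end, in the units of the state.
- readout.get_state(): the state, without advancing time (a new reading comes with each control period).
- vision.get_image(name): name is "side" or "top"; returns the picture (480x640x3 uint8, blue, green, red); there is no depth.
- vision.camera_params(name): a dict with "intrinsics" (3x3 intrinsics, pixels), "rvec" (rotation vector, rad) and "tvec" (3), from world to camera coordinates, as OpenCV has them. Camera axes: x right, y down, z forward; pixel columns grow to the right and rows downward; lengths in m; the calibration is good to about 2 mm. A picture is of the moment at which its call begins. camera_params takes no time and is no camera call.
- manip.sign_off(): hands the job in; it is judged then, once.
The state is a dict: "clock": time; "qpos": joint angles; "qd": joint speeds; "effort": joint torques, N m; "position": TCP position; "ee_rot": TCP orientation; "contact_force": force on the tool from outside, world axes, zero at the start; "moment": the same for the moment, N m; "width": finger opening in m; "gripper_force": force on a finger pad.
Only numpy, scipy, OpenCV 4.12 (cv2) and the standard library are available. Lean on these libraries where they do the work, as an engineer would, in place of code of your own. Each camera call takes 0.05 s, during which the arm holds its last target. There are 200 camera calls.

### The job

Take the carrier with the eight small tube holes out of the sloping bin and lower it, without dropping it, onto the shaker's platform so that the black T-bar comes up through the carrier's slot and the carrier lies flat inside the rim. Then turn the T-bar a quarter turn clockwise (seen from above) to its stop, across the slot, so that it locks the carrier down, and let go. Leave the other two carriers in the bin and do not disturb the tube rack or the timer.

Things in the scene. Friction and masses are not known exactly. Their poses are not given: they have to be found in the camera images.
- tube_carrier: The carrier to fit: aluminium plate 164 x 72 x 14 mm (x, y, z), about 0.24 kg, with eight 12 mm holes (two rows of four) at its -x end and a slot at its +x end. Origin: centre of its underside; x towards the slot, z up out of the plate. It starts in any of the bin's three compartments, slot end uphill, lying on the 25 degree floor against the low front wall.
- tube_rib (a point): Middle of the top of the tube carrier's black upright grip rib, 50 mm above its underside at x = -30 mm. The rib is 14 mm thick (along the carrier's x), 44 mm wide (y) and stands 36 mm above the plate's top. Axes as the carrier's.
- tube_slot (a point): Centre of the tube carrier's through-slot at the plate's top face, 42 mm along x from the carrier's origin. The slot is 70 mm long (x) and 20 mm wide (y), 14 mm deep. Axes as the carrier's.
- vial_carrier: Carrier with two large round holes (27 mm) side by side; to be left in the bin. Same plate, rib, slot, origin and axes as tube_carrier.
- flask_carrier: Carrier with a single round hole (34 mm); to be left in the bin. Same plate, rib, slot, origin and axes as tube_carrier.
- carrier_bin: Grey bin on a rod stand, fixed, 165 x 248 mm (x, y); its floor rises at 25 degrees along its x. Three compartments side by side, centres at y = -81, 0, +81 mm, each about 78 mm wide and 174 mm long. Walls stand 20 mm above the floor, 6 mm above the plates; rear edge about 105 mm high. Origin: centre of the footprint, on the worktop; z up.
- shaker: Bench shaker, white housing 230 x 140 mm (x, y), fixed; control panel at its -x end. Its platform's top is 68 mm above the worktop, with a rim 170 x 78 mm inside, 6 mm high, then flared outward to 11 mm, so a carrier has 3 mm of play on each side. Origin: centre of the footprint, on the worktop; z up.
- shaker_seat (a point): Where the origin of a seated carrier belongs: centre of the rimmed seat, on the platform's top face. x points to the shaker's rear (the carrier's slot end goes that way), z up; a seated carrier's axes agree with these.
- turn_bar (a joint): Angle of the T-bar about its upright axis, rad. 0 = open: bar along the seat's x, in line with the slot. Grows clockwise seen from above to a stop at 1.57 = locked: bar along the seat's y, across the slot. Starts at 0 to 0.06; light friction (0.08 N m), stays where it is left.
- bar_grip (a point): Centre of the T-bar's gripping part, on its turning axis, 42 mm along the seat's x and 25.5 mm above the platform; x along the bar. Black bar 62 mm long, 14 mm thick, flat-sided from 15.5 to 35.5 mm above the platform (1.5 mm over a seated plate), narrowing to its top at 41.5 mm, on a 12 mm post. Open, its end is 34 mm from a seated carrier's rib.
- microscope_b: Tall fixed microscope that stands between the bin and the shaker, an obstacle to go round: its base starts 0.50 m ahead of the robot, its head at 270 to 410 mm height reaches forward to the same line and the eyepieces to 0.45 m; a camera on top ends at 520 mm. Carry things past in front of it. Origin: its base, on the worktop.
- tube_rack: Bystander: green tube rack with tubes, 60 x 148 x 46 mm, loose; origin at the centre of its underside.
- timer: Bystander: white bench timer, 60 x 62 x 18 mm, loose; origin at the centre of its underside.

How it is judged:
On the way, in this order (a step that is already met when the one before it is completed fails the run):
1. the tube carrier is lifted out of the bin, higher than the T-bar (height (world z) of tube_carrier above 0.12 m), for 0.1 s.
2. the tube carrier lies flat in the shaker's rim with the T-bar, still open, up through its slot (horizontal distance between tube_carrier and shaker_seat below 0.008 m and z of tube_carrier in the frame of shaker_seat between -0.004 and 0.003 m and angle between tube_carrier's own z axis and vertical below 0.05 rad and angle between the x axis of tube_carrier and the x axis of shaker_seat, either way round below 0.1 rad and value of joint turn_bar below 0.4 rad), for 0.2 s.
3. the T-bar is turned a quarter turn across the slot (horizontal distance between tube_carrier and shaker_seat below 0.008 m and z of tube_carrier in the frame of shaker_seat between -0.004 and 0.003 m and angle between tube_carrier's own z axis and vertical below 0.05 rad and angle between the x axis of tube_carrier and the x axis of shaker_seat, either way round below 0.1 rad and value of joint turn_bar above 1.4 rad), for 0.2 s.
At the end, for the whole second after the job is handed in: The tube carrier lies at rest, flat in the shaker's rim (origin within 8 mm of the seat's centre horizontally, 3 mm in height, turned less than 0.1 rad, tilted less than 0.05 rad), and the T-bar stands locked across its slot (joint beyond 1.4 rad) (all of step 3 and linear speed of tube_carrier below 0.02 m/s); the robot touches nothing.
It fails at once if the tube carrier is dropped or thrown (moves faster than 0.6 m/s while not held) (linear speed of tube_carrier above 0.6 m/s and contact force between the fingers and tube_carrier below 0.2 N).
It fails at once if another carrier is moved from its place in the bin by more than 30 mm (distance of any of vial_carrier, flask_carrier from where it was at the start of the episode above 0.03 m).
It fails at once if the tube rack or the timer is pushed by more than 20 mm (distance of any of tube_rack, timer from where it was at the start of the episode above 0.02 m).
It also fails if it takes over 61 s, if anything falls off the work surface, if the arm or the gripper's body presses on something with over 40 N, if the wrist force passes 120 N, or if a joint passes its speed limit or range.

## Working session

There is one attempt and no reset: what is moved stays moved. The work goes in short steps, Python scripts to look and compute and a shell command to move; the robot and the scene stay as the last step left them, time stands still between calls to the robot, and variables do not carry over. Pictures are saved under pics/ and viewed, at most 10 in all, crops included, and the job is handed in when it is done.

```bash
mkdir -p pics; python3 - <<'E'
from rig import readout, vision
import cv2,numpy as np
for n in("top","side"):
    cv2.imwrite(f"pics/{n}0.png",vision.get_image(n)); p=vision.camera_params(n); R=cv2.Rodrigues(np.array(p["rvec"]))[0]
    print(n,np.array(p["intrinsics"]).tolist(),(-R.T@np.array(p["tvec"]).ravel()).round(3),R.round(2).tolist())
s=readout.get_state();print(s)
E
```

```text
top [[611.2525455317789, 0.0, 312.94332174772495], [0.0, 611.2525455317789, 240.92408538843065], [0.0, 0.0, 1.0]] [-0.063  0.345  1.705] [[-0.44, -0.9, 0.01], [-0.83, 0.4, -0.38], [0.33, -0.17, -0.93]]
side [[469.53682967189457, 0.0, 325.3711892540888], [0.0, 469.53682967189457, 231.6489576543944], [0.0, 0.0, 1.0]] [0.35  1.078 0.555] [[-0.99, -0.16, 0.02], [-0.08, 0.41, -0.91], [0.13, -0.9, -0.42]]
{'clock': 0.1, 'qpos': array([-1.26296219e+00,  2.76552855e-01,  1.50597560e+00,  1.17178697e-06,
        1.36071622e+00, -1.20991702e-01]), 'qd': array([-0.00192096, -0.00213767, -0.00249927, -0.00100476, -0.0008052 ,
       -0.00063643]), 'effort': array([ 1.34172147e-03, -4.17698157e+01, -2.46406406e+01, -2.34801910e-04,
        5.79634972e-03, -2.75455285e-06]), 'position': array([ 0.23894678, -0.52249643,  0.23052651]), 'ee_rot': array([-8.22460975e-04,  9.77101171e-01,  2.12773636e-01, -7.64841961e-05]), 'contact_force': array([ 0.34198426, -0.26243594, -0.12889638]), 'moment': array([-0.00496595, -0.02768409, -0.01505777]), 'gripper_force': 0.0, 'width': 0.08541195573500057}
```

View pics/top0.png

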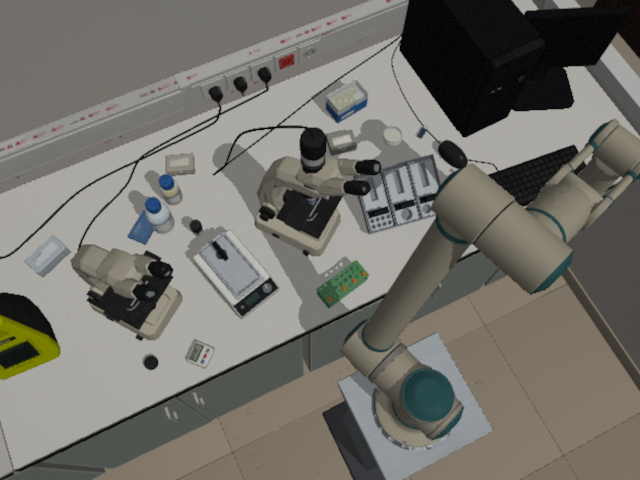

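View pics/side0.png

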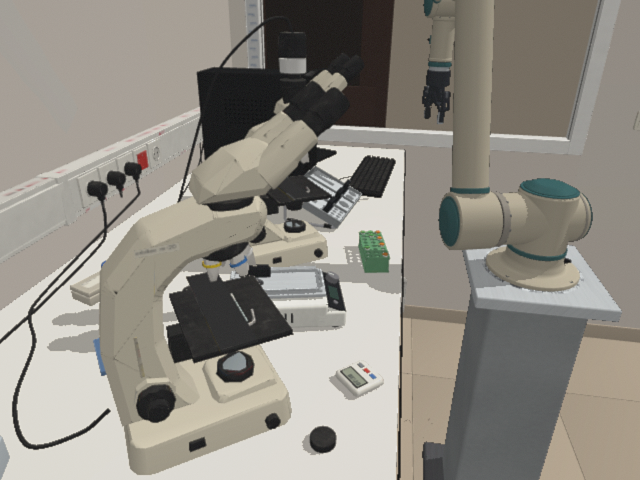

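The top view shows the bin at about (400,193) with the eight-hole carrier in its left compartment, holes near (378,217). The shaker is at about (235,270), the rack at (343,284), the timer at (200,352). I'll enlarge the bin and the shaker.

```bash
cat > h.py <<'E'
from rig import readout, vision
import cv2,numpy as np
from scipy.spatial.transform import Rotation as Ro
def cam(n):
    p=vision.camera_params(n);return np.array(p["intrinsics"]),np.array(p["rvec"],float).ravel(),np.array(p["tvec"],float).ravel()
def onz(n,uv,z):
    K,r,t=cam(n);R=cv2.Rodrigues(r)[0];c=-R.T@t
    d=(R.T@np.linalg.inv(K)@np.c_[np.atleast_2d(uv),np.ones(len(np.atleast_2d(uv)))].T).T
    return c+d*((np.broadcast_to(z,len(d))-c[2])/d[:,2])[:,None]
def proj(n,P):
    K,r,t=cam(n);return cv2.projectPoints(np.atleast_2d(np.array(P,float)),r,t,K,None)[0][:,0]
def rot():
    return Ro.from_quat(readout.get_state()["ee_rot"],scalar_first=True)
E
python3 - <<'E'
from h import *
im=cv2.imread("pics/top0.png")
a=cv2.resize(im[145:245,345:445],None,fx=6,fy=6,interpolation=cv2.INTER_CUBIC)[:, :400*2]
b=cv2.resize(im[222:322,185:285],None,fx=6,fy=6,interpolation=cv2.INTER_CUBIC)
cv2.imwrite("pics/bin.png",a);cv2.imwrite("pics/shk.png",b)
E
```

```text
(no output)
```

View pics/bin.png

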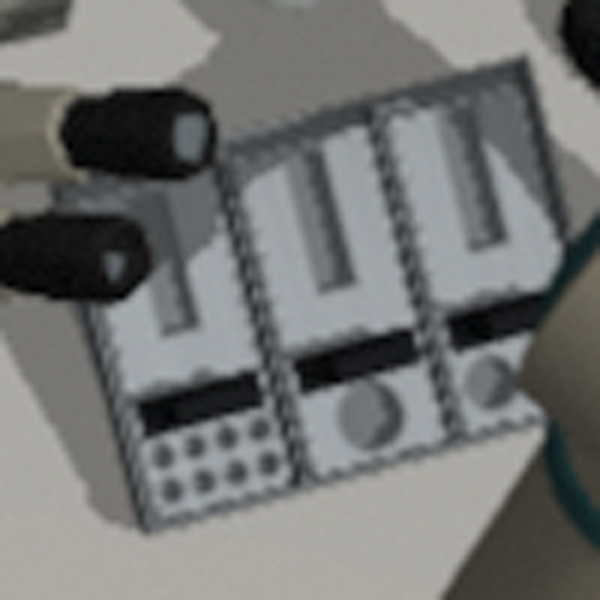

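View pics/shk.png

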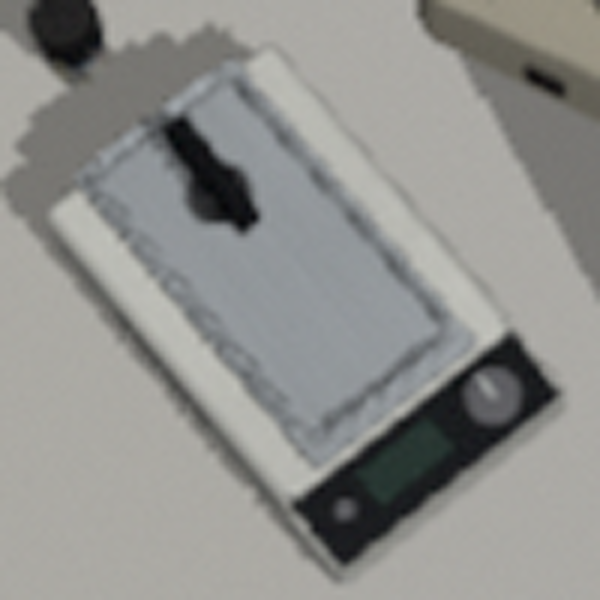

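The bin crop shows the tube carrier's rib top with corners at (138,405), (255,375), (263,405) and (147,433), and its slot's low end at (180,328). The shaker crop shows the rim's outer corners at (240,62), (475,335), (310,465) and (80,185), and the T-bar running from (178,118) to (245,230).

```bash
python3 - <<'E'
from h import *
f=lambda p,o:(np.array(p,float)+.5)/6-.5+o
B=(345,145);S=(185,222)
r=onz("top",f([(138,405),(255,375),(263,405),(147,433)],B),.078);print("rib",r.round(4).tolist(),r.mean(0).round(4))
e=(r[1]+r[2]-r[0]-r[3])/2;print("rib len",np.linalg.norm(e),"carrier yaw",np.degrees(np.arctan2(e[1],e[0]))+90)
s=onz("top",f([(180,328),(161,331),(198,325)],B),.061);print("slot end",s.round(4).tolist())
d=s[0]-r.mean(0);print("yaw2",np.degrees(np.arctan2(d[1],d[0])),np.linalg.norm(d[:2]))
w=onz("top",f([(298,480),(228,165)],B),[.02,.10]);d=w[1]-w[0];print("wall yaw",np.degrees(np.arctan2(d[1],d[0])),np.linalg.norm(d[:2]))
q=onz("top",f([(240,62),(475,335),(310,465),(80,185)],S),.079);print("rim",q.round(4).tolist(),q.mean(0).round(4))
for a,b in((1,0),(2,3),(2,1),(3,0)):
  d=q[b]-q[a];print(np.degrees(np.arctan2(d[1],d[0])),np.linalg.norm(d))
b=onz("top",f([(178,118),(245,230)],S),.108);d=b[0]-b[1];print("bar",b.round(4).tolist(),b.mean(0).round(4),np.degrees(np.arctan2(d[1],d[0])),np.linalg.norm(d))
h=onz("top",f([(52,212),(268,48),(562,395),(340,580)],S),.06);print(h.round(4).tolist())
E
```

```text
rib [[0.536, -0.1365, 0.078], [0.5253, -0.1957, 0.078], [0.5093, -0.1915, 0.078], [0.5208, -0.1335, 0.078]] [ 0.5228 -0.1643  0.078 ]
rib len 0.05967005107747712 carrier yaw -10.709750014944618
slot end [[0.5704, -0.1801, 0.061], [0.573, -0.1708, 0.061], [0.5679, -0.189, 0.061]]
yaw2 -18.420822838983547 0.0500986549164397
wall yaw -10.174449848317163 0.1404205517224408
rim [[0.6599, 0.2647, 0.079], [0.4845, 0.22, 0.079], [0.4602, 0.3142, 0.079], [0.6346, 0.3576, 0.079]] [0.5598 0.2891 0.079 ]
14.310237834946296 0.1809814850511168
13.974637583692456 0.1796943415004649
-75.51748952667359 0.0973007955532945
-74.74762590764576 0.09626084625041446
bar [[0.6334, 0.3034, 0.108], [0.568, 0.297, 0.108]] [0.6007 0.3002 0.108 ] 5.608796167827794 0.06565043637601932
[[0.6357, 0.375, 0.06], [0.6692, 0.2486, 0.06], [0.4461, 0.194, 0.06], [0.4098, 0.3232, 0.06]]
```

```bash
python3 - <<'E'
from h import *
f=lambda p,o:(np.array(p,float)+.5)/6-.5+o
B=(345,145);S=(185,222)
c=onz("top",f([(220,477),(212,442),(180,328)],B),[.028,.0366,.0607]);print("centreline",c.round(4).tolist());d=c[2]-c[0];print(np.degrees(np.arctan2(d[1],d[0])),np.linalg.norm(d))
print("eyepieces",onz("top",f([(130,290),(110,220),(200,100),(205,165)],B),.37).round(3).tolist(), onz("top",f([(130,290)],B),.30).round(3))
im=cv2.imread("pics/top0.png");g=im.max(2)
print(g[206:220,364:394])
print(im[242:264,212:230].max(2))
E
```

```text
centreline [[0.5016, -0.1697, 0.028], [0.5172, -0.1725, 0.0366], [0.5705, -0.1802, 0.0607]]
-8.712080185025505 0.07700791174061221
eyepieces [[0.475, -0.071, 0.37], [0.507, -0.079, 0.37], [0.54, -0.139, 0.37], [0.512, -0.126, 0.37]] [[ 0.503 -0.093  0.3  ]]
[[120 157 170 169 172 172 172 173 174 174 172 170 169 152 138 135 155 170
  170 170 148 123 118 111 103  73  86  91 113 100]
 [109 141 167 170 170 171 172 174 173 173 171 171 153 121 104 106 118 126
  122 120  87  47  38  52 123 112  62  78  95 118]
 [100 138 172 170 169 171 155 140 140 142 139 139 122  93  82  76  62  46
   39  31  25  27  23  41 133 123  52  86  91 131]
 [ 97 139 172 170 152 138 122 108 108  96  83  79  73  56  40  26  14  18
   18  21  20  27  27  25  90 102  66 100  98 132]
 [ 92 117 133 136 122  98  89  81  76  58  43  34  18  18  22  22  25  28
   28  29  30  28  31  31  58  94  80  85  85 109]
 [101 107  96  91  77  63  48  36  22  14   9  20  20  26  24  31  31  32
   27  29  31  29  30  34  59 124 110  60  75  89]
 [102 101  87  78  35  18  16  12  13  15  23  27  28  31  32  27  31  31
   33  32  27  27 
[... 1859 characters left out ...]
 23  25  72 128 152 154]
 [153 152 152 129  83  54  46  43  33  18  17  23  24  22  45 122 153 154]
 [151 153 151 144 101  60  48  41  35  20   8  20  22  25  23  93 141 154]
 [153 153 155 152 129  84  56  45  38  26  18  17  22  22  25  44 123 153]
 [152 154 152 153 149 123  87  63  48  41  38  31  18  16  24  30 120 153]
 [155 154 153 152 153 146 136 125 127 123 123  96  44  16  51 105 144 152]
 [154 154 155 153 153 152 152 153 153 155 154 141  99  65 107 145 156 155]
 [153 154 155 153 154 153 154 155 154 154 155 156 141 129 143 154 156 157]
 [155 154 153 154 153 154 152 153 153 153 155 156 155 153 153 154 154 156]
 [152 155 155 155 154 154 153 155 151 154 154 155 154 153 154 154 154 155]]
```

The rib's dark left part is its side face, so the top face is centred at about (380.7,211.3) in full-image pixels. That agrees with the slot and hole centreline: rib at about (0.522,-0.172,0.078), yaw about -10°. The seat is at about (0.560,0.289), yaw 14.1°.

```bash
cat >> h.py <<'E'
def togo(p,head,tilt=0,back=0):
    """to TCP p (pulled back along tool z), tool y heading head deg, leaning tilt deg towards it"""
    h=np.radians(head);y=np.array([np.cos(h),np.sin(h),0]);z=np.array([0,0,-1.]);x=np.cross(y,z)
    T=Ro.from_matrix(np.c_[x,y,z])*Ro.from_rotvec([-np.radians(tilt),0,0])
    s=readout.get_state();R=rot();p=np.array(p)-back*T.apply([0,0,1])
    print("clock",s["clock"],"pos",s["position"].round(4),"w",s["width"].round(4),"F",s["contact_force"].round(1),"q",s["qpos"].round(2))
    print("shift now-frame mm",(1e3*R.inv().apply(p-s["position"])).round(1),"| final-frame",(1e3*T.inv().apply(p-s["position"])).round(1),"turn units",(np.degrees((R.inv()*T).as_rotvec())/6).round(2))
E
python3 -m handwheel '[[[0,0,0],[0,0,-0.95],-0.5],[[0,0,0],[0,0,-0.95],-0.5],[[0,0,0],[0,0,-0.95],-0.5],[[0,0,0],[0,0,-0.95],-0.5],[[0,0,0],[0,0,-0.95],-0.5],[[0,0,0],[0,0,-0.95],-0.5],[[0,0,0],[0,0,-0.95],-0.5],[[0,0,0],[0,0,-0.95],-0.5],[[0,0,0],[0,0,-0.95],-0.5],[[0,0,0],[0,0,-0.7],-0.5],[[0,0,0],[-0.83,0,0],-0.5],[[0,0,0],[-0.83,0,0],-0.5],[[0,0,0],[-0.83,0,0],-0.5],[[0,0,0],[-0.83,0,0],-0.5],[[0,0,0],[-0.85,0,0],-0.5]]' 60
python3 - <<'E'
from h import *
rib=np.array([.522,-.172,.078]);h=np.radians(-10)
togo(rib,-10,25,.07)
E
```

```text
clock: 1.98
position: [0.239, -0.5227, 0.2312]
ee_rot: [0.167, 0.747, 0.628, 0.14]
contact_force: [-0.4, -0.6, -0.8]
width: 0.0644
gripper_force: 0.0Traceback (most recent call last):
  File "<stdin>", line 3, in <module>
  File "h.py", line 19, in togo
    print("clock",s["clock"],"pos",s["position"].round(4),"w",s["width"].round(4),"F",s["contact_force"].round(1),"q",s["qpos"].round(2))
                                                              ^^^^^^^^^^^^^^^^
AttributeError: 'float' object has no attribute 'round'
```

```bash
sed -i 's/s\["width"\].round(4)/round(s["width"],4)/' h.py; python3 - <<'E'
from h import *
togo([.522,-.172,.078],-10,25,.07)
E
```

```text
clock 1.975 pos [ 0.239  -0.5227  0.2312] w 0.0644 F [-0.4 -0.6 -0.8] q [-1.54  0.19  1.71  0.47  1.18 -1.53]
shift now-frame mm [394.3 132.7 161.4] | final-frame [394.5 132.7 160.9] turn units [ 0.03 -0.    0.01]
```

```bash
python3 -m handwheel '[[[49,16.6,10],[0,0,0],-0.5],[[49,16.6,10],[0,0,0],-0.5],[[49,16.6,10],[0,0,0],-0.5],[[49,16.6,20],[0,0,0],-0.5],[[49,16.6,20],[0,0,0],-0.5],[[49,16.6,20],[0,0,0],-0.5],[[50,16.6,20],[0,0,0],-0.5],[[50,16.6,20],[0,0,0],-0.5],[[0,0,0],[0,0,0],-0.5],[[0,0,0],[0,0,0],-0.5]]'
python3 - <<'E'
from h import *
togo([.522,-.172,.078],-10,25,.0)
cv2.imwrite("pics/top1.png",cv2.resize(vision.get_image("top")[120:260,320:480],None,fx=5,fy=4.0,interpolation=cv2.INTER_CUBIC)[:560])
E
```

```text
clock: 3.22
position: [0.4797, -0.1648, 0.1695]
ee_rot: [0.166, 0.747, 0.629, 0.139]
contact_force: [0.9, 0.3, -0.5]
width: 0.0643
gripper_force: 0.0
clock 3.225 pos [ 0.4797 -0.1648  0.1695] w 0.0643 F [ 0.9  0.3 -0.5] q [-0.6   0.03  2.08  0.29  0.65 -0.62]
shift now-frame mm [  0.2   0.2 101.1] | final-frame [  0.3   0.2 101.1] turn units [-0.   -0.01  0.02]
```

View pics/top1.png

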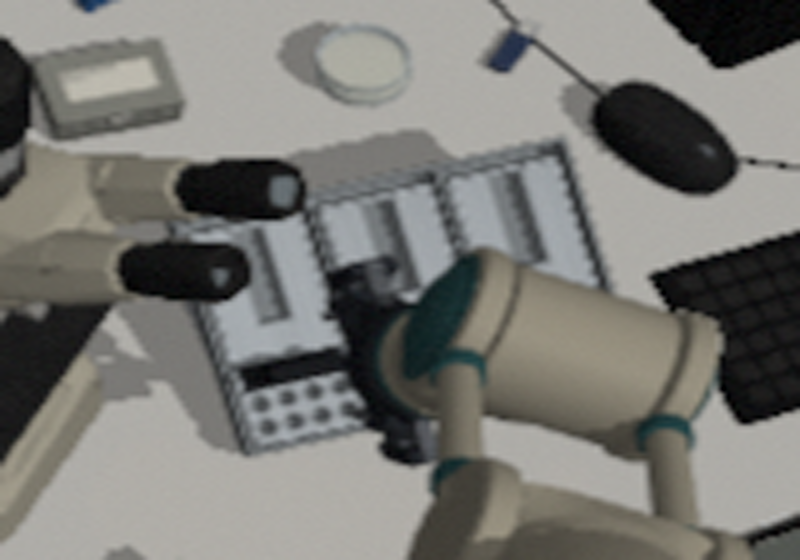

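The arm's elbow clears the eyepieces on the right. The gripper is 100 mm back along the rib axis and appears in line with it. Next I go in.

```bash
python3 -m handwheel '[[[0,0,25],[0,0,0],-0.5],[[0,0,25],[0,0,0],-0.5],[[0,0,25],[0,0,0],-0.5],[[0,0,20],[0,0,0],-0.5],[[0,0,12],[0,0,0],-0.5],[[0,0,10],[0,0,0],-0.5],[[0,0,10],[0,0,0],-0.5],[[0,0,0],[0,0,0],-0.5],[[0,0,0],[0,0,0],-0.5]]'
python3 - <<'E'
from h import *
togo([.522,-.172,.078],-10,25,-.027)
K=proj("top",[.522,-.172,.078]);print(K)
cv2.imwrite("pics/side2.png",cv2.resize(vision.get_image("side")[130:270,250:410],None,fx=5,fy=4.0,interpolation=cv2.INTER_CUBIC))
E
```

```text
clock: 4.4
position: [0.5327, -0.1743, 0.0549]
ee_rot: [0.166, 0.747, 0.628, 0.139]
contact_force: [0.2, -0.5, -0.3]
width: 0.064
gripper_force: 0.0
clock 4.4 pos [ 0.5327 -0.1743  0.0549] w 0.064 F [ 0.2 -0.5 -0.3] q [-0.54  0.28  2.15  0.47  0.34 -0.79]
shift now-frame mm [ 0.4 -0.2  1.4] | final-frame [ 0.4 -0.2  1.4] turn units [ 0.01 -0.    0.01]
[[380.50296654 211.18928605]]
```

View pics/side2.png

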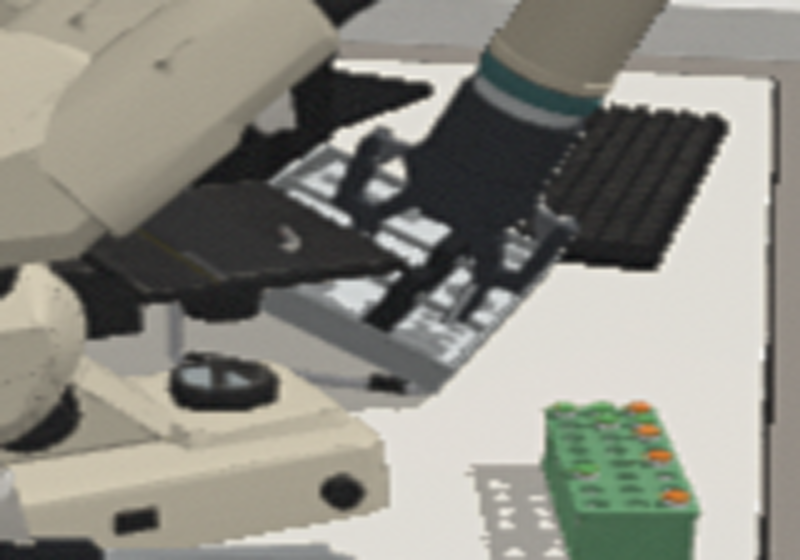

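The side view shows the gripper over the plates with no contact. The rib is the black block near crop (400,290), between the fingers. Next I close.

```bash
python3 -m handwheel '[[[0,0,0],[0,0,0],0.2],[[0,0,0],[0,0,0],0.5],[[0,0,0],[0,0,0],0.7],[[0,0,0],[0,0,0],1],[[0,0,0],[0,0,0],1],[[0,0,0],[0,0,0],1],[[0,0,0],[0,0,0],1]]' 80
```

```text
clock: 5.32
position: [0.5322, -0.174, 0.0547]
ee_rot: [0.166, 0.747, 0.628, 0.139]
contact_force: [-4.0, 1.6, 5.6]
width: 0.0127
gripper_force: 78.3
```

```bash
python3 -m handwheel '[[[0,0,-5],[0,0,0],1],[[0,0,-10],[0,0,0],1],[[0,0,-15],[0,0,0],1],[[0,0,-20],[0,0,0],1],[[0,0,-20],[0,0,0],1],[[0,0,-20],[0,0,0],1],[[0,0,-20],[0,0,0],1],[[0,-20,-10],[0,0,0],1],[[0,-25,-10],[0,0,0],1],[[0,0,0],[0,0,0],1]]'
python3 - <<'E'
from h import *
togo([.36,-.15,.20],-10,0,0)
cv2.imwrite("pics/top3.png",cv2.resize(vision.get_image("top")[120:260,320:480],None,fx=5,fy=4.0,interpolation=cv2.INTER_CUBIC))
E
```

```text
clock: 6.58
position: [0.4358, -0.1567, 0.1533]
ee_rot: [0.165, 0.748, 0.628, 0.139]
contact_force: [0.2, -1.0, -2.6]
width: 0.0127
gripper_force: 78.1
clock 6.575 pos [ 0.4358 -0.1567  0.1533] w 0.0127 F [ 0.2 -1.  -2.6] q [-0.65 -0.02  2.18  0.34  0.62 -0.72]
shift now-frame mm [ -6.5 -49.1 -74.3] | final-frame [ -6.6 -75.9 -46.7] turn units [ 4.16 -0.    0.  ]
```

View pics/top3.png

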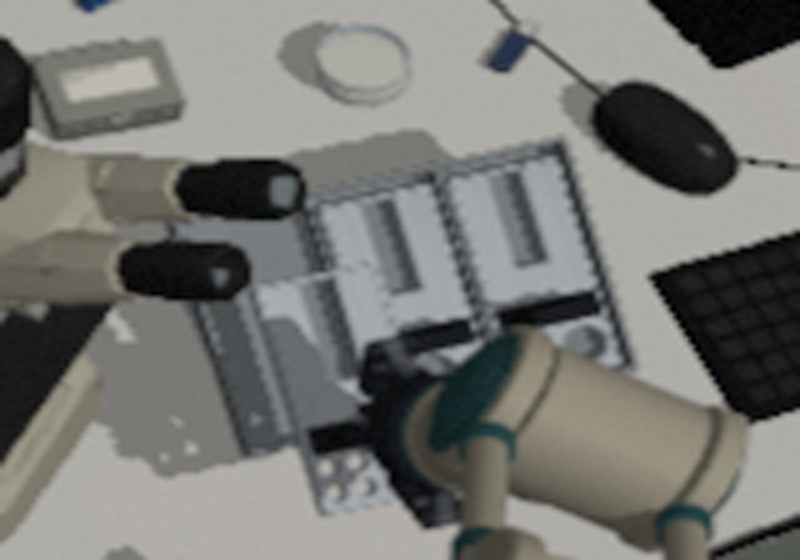

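The carrier is held in the jaws and clear of the bin, and the other two are in place. Next I pull back in front of the microscope and level it.

```bash
python3 -m handwheel '[[[-1,-12,-18],[0,0,0],1],[[-2,-12,-19],[0,0,0],1],[[-2,-12,-19],[0,0,0],1],[[-2,-12,-18],[0,0,0],1],[[0,0,0],[0.6,0,0],1],[[0,0,0],[0.7,0,0],1],[[0,0,0],[0.7,0,0],1],[[0,0,0],[0.7,0,0],1],[[0,0,0],[0.7,0,0],1],[[0,0,0],[0.76,0,0],1],[[0,0,0],[0,0,0],1]]'
python3 - <<'E'
from h import *
togo([.37,.20,.19],14.1,0,0)
E
```

```text
clock: 8.0
position: [0.366, -0.1528, 0.2005]
ee_rot: [0.002, 0.765, 0.644, 0.001]
contact_force: [-0.7, -0.5, -2.1]
width: 0.0127
gripper_force: 78.4
clock 8.0 pos [ 0.366  -0.1528  0.2005] w 0.0127 F [-0.7 -0.5 -2.1] q [-0.57  0.02  1.9   0.    1.22 -0.4 ]
shift now-frame mm [348.3 -56.6   9.9] | final-frame [341.2  89.8  10.5] turn units [ 0.03  0.02 -3.99]
```

```bash
python3 -m handwheel '[[[20,-20,0],[0,0,0],1],[[35,-16,0],[0,0,0],1],[[40,-10,0],[0,0,0],1],[[40,-8,0],[0,0,0],1],[[40,-8,0],[0,0,0],1],[[40,-8,0],[0,0,0],1],[[40,-8,0],[0,0,0],1],[[40,-6,0],[0,0,0],1],[[35,-4,0],[0,0,0],1],[[20,0,0],[0,0,0],1],[[0,0,0],[0,0,-0.8],1],[[0,0,0],[0,0,-0.8],1],[[0,0,0],[0,0,-0.8],1],[[0,0,0],[0,0,-0.8],1],[[0,0,0],[0,0,-0.8],1],[[0,0,0],[0,0,0],1]]'
python3 - <<'E'
from h import *
togo([.531,.2817,.165],14.1,0,0)
im=vision.get_image("top");cv2.imwrite("pics/t4.png",im)
E
```

```text
clock: 10.0
position: [0.3371, 0.208, 0.2002]
ee_rot: [0.001, 0.616, 0.788, 0.001]
contact_force: [0.5, -0.2, -2.0]
width: 0.0125
gripper_force: 78.4
clock 10.0 pos [0.3371 0.208  0.2002] w 0.0125 F [ 0.5 -0.2 -2. ] q [ 0.38  0.02  1.9  -0.    1.22  0.13]
shift now-frame mm [ 24.7 205.9  35.8] | final-frame [ 24.3 206.   35.2] turn units [ 0.03 -0.   -0.02]
```

```bash
python3 - <<'E'
from h import *
print(onz("top",[(258,190),(262,185),(258,215),(300,172),(258,230)],[.33,.4,.1,.45,.05]).round(3).tolist())
im=cv2.imread("pics/t4.png");cv2.imwrite("pics/t4c.png",cv2.resize(im[140:380,140:440],None,fx=2.6,fy=2.4,interpolation=cv2.INTER_CUBIC))
E
```

```text
[[0.617, 0.157, 0.33], [0.59, 0.153, 0.4], [0.657, 0.159, 0.1], [0.558, 0.067, 0.45], [0.636, 0.173, 0.05]]
```

View pics/t4c.png

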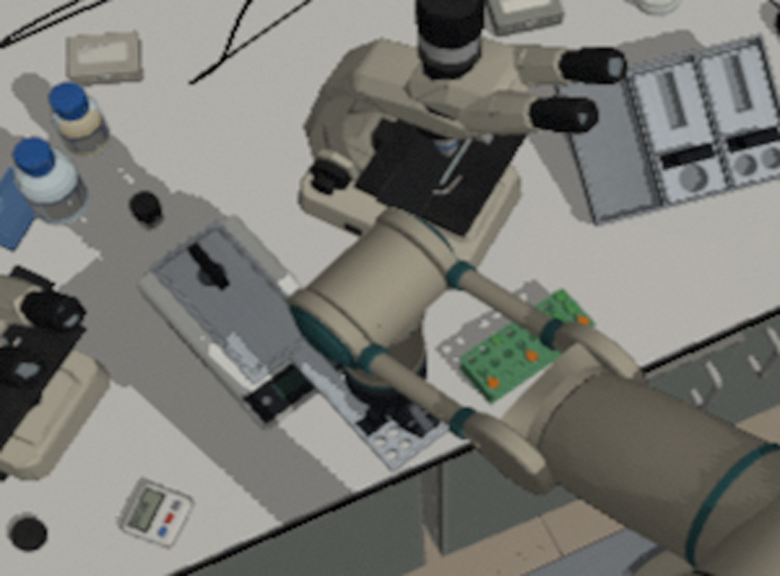

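```bash
python3 - <<'E'
from h import *
for z in(.3,.35,.4,.45,.5): print(z,onz("top",[(263,282),(303,234),(283,258)],z).round(3)[:,:2].tolist())
f=lambda u,v:(140+u/2.6,140+v/2.4)
print("head",onz("top",[f(330,90),f(375,45),f(430,110),f(470,120),f(590,130)],[.33,.38,.36,.36,.38]).round(3).tolist())
E
```

```text
0.3 [[0.4, 0.243], [0.471, 0.102], [0.435, 0.174]]
0.35 [[0.384, 0.247], [0.452, 0.111], [0.417, 0.18]]
0.4 [[0.367, 0.251], [0.433, 0.119], [0.4, 0.186]]
0.45 [[0.351, 0.254], [0.414, 0.128], [0.382, 0.192]]
0.5 [[0.334, 0.258], [0.395, 0.137], [0.364, 0.198]]
head [[0.639, 0.122, 0.33], [0.643, 0.07, 0.38], [0.562, 0.052, 0.36], [0.535, 0.023, 0.36], [0.468, -0.068, 0.38]]
```

The wrist cylinder stays about 4 cm or more clear of microscope_b, so I move to hover over the seat.

```bash
python3 -m handwheel '[[[3,20,0],[0,0,0],1],[[3,28,4],[0,0,0],1],[[3,28,4],[0,0,0],1],[[3,28,4],[0,0,0],1],[[3,28,5],[0,0,0],1],[[3,28,5],[0,0,0],1],[[3,26,5],[0,0,0],1],[[3,20,5],[0,0,0],1],[[0,0,3],[0,0,0],1],[[0,0,0],[0,0,0],1]]'
python3 - <<'E'
from h import *
togo([.531,.2817,.097],14.1,0,0)
s=readout.get_state();R=rot();p=s["position"]
# tool: y = carrier x, -x = ... carrier frame in tool
yc=R.apply([0,1,0]);zc=R.apply([0,0,-1]);lc=np.cross(zc,yc)
o=p+.030*yc-.023*zc
print("origin",o.round(4),"left",lc.round(3),"up",zc.round(3))
P={n:o+a*yc+b*lc+.014*zc for n,a,b in(("nl",-.082,.036),("nr",-.082,-.036),("fl",.082,.036),("fr",.082,-.036),("slotfar",.077,0),("slotnear",.007,0))}
im=vision.get_image("top");cv2.imwrite("pics/t5.png",im)
c=im[210:330,160:320]
for n,X in P.items():
    u=proj("top",X)[0];print(n,u.round(1),((u-(160,210)+.5)*5-.5).round(0))
cv2.imwrite("pics/t5c.png",cv2.resize(c,None,fx=5,fy=5,interpolation=cv2.INTER_CUBIC))
E
```

```text
clock: 11.3
position: [0.5302, 0.2811, 0.1645]
ee_rot: [-0.0, 0.615, 0.788, -0.001]
contact_force: [-0.4, -0.4, -2.3]
width: 0.0124
gripper_force: 78.5
clock 11.3 pos [0.5302 0.2811 0.1645] w 0.0124 F [-0.4 -0.4 -2.3] q [ 0.37  0.36  1.55 -0.    1.23  0.13]
shift now-frame mm [ 0.4  1.  67.5] | final-frame [ 0.4  0.9 67.5] turn units [-0.01  0.01 -0.01]
origin [0.5593 0.2884 0.1415] left [-0.243  0.97  -0.001] up [0.001 0.001 1.   ]
nl [235.2 285.6] [378. 380.]
nr [256.6 269.1] [485. 298.]
fl [198.7 241.7] [196. 160.]
fr [219.9 226.1] [301.  83.]
slotfar [210.4 235.1] [254. 128.]
slotnear [225.8 253.4] [331. 219.]
```

View pics/t5c.png

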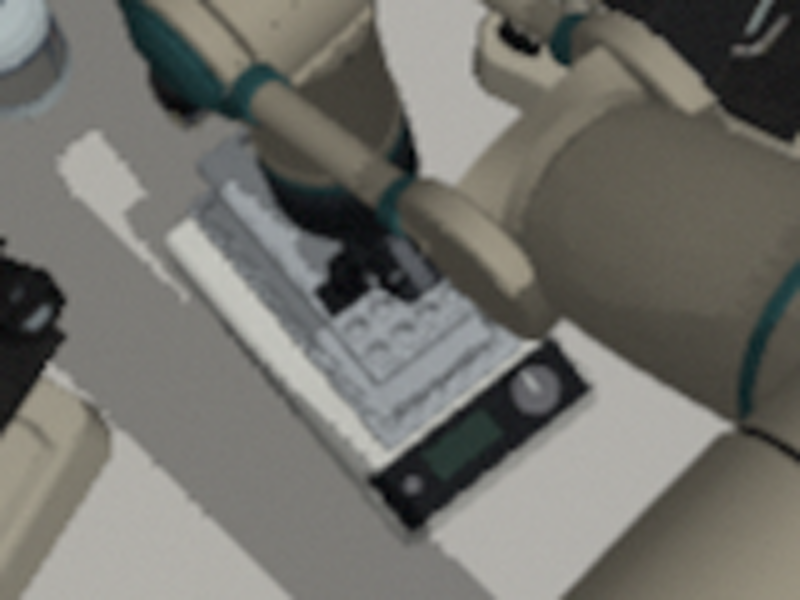

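The near-left carrier corner appears at about crop (376,382), against (378,380) predicted, so the grasp offset is within about 1 mm. Next I lower over the T-bar and watch the force.

```bash
python3 -m handwheel '[[[0,1,10],[0,0,0],1],[[0,0,15],[0,0,0],1],[[0,0,10],[0,0,0],1],[[0,0,8],[0,0,0],1],[[0,0,8],[0,0,0],1],[[0,0,0],[0,0,0],1]]'
python3 -m handwheel '[[[0,0,4],[0,0,0],1],[[0,0,4],[0,0,0],1],[[0,0,2],[0,0,0],1],[[0,0,0],[0,0,0],1]]'
```

```text
clock: 12.1
position: [0.533, 0.2819, 0.1141]
ee_rot: [0.001, 0.615, 0.788, 0.001]
contact_force: [1.6, -0.2, -1.9]
width: 0.0124
gripper_force: 83.5
clock: 12.6
position: [0.533, 0.2819, 0.1041]
ee_rot: [0.001, 0.615, 0.788, 0.001]
contact_force: [3.9, 1.8, -3.1]
width: 0.013
gripper_force: 83.3
```

The force pushes the tool forward (+x), so the carrier sits a little too far back. I shift it forward.

```bash
python3 -m handwheel '[[[0,2,0],[0,0,0],1],[[0,0,0],[0,0,0],1],[[0,0,0],[0,0,0],1]]'
python3 - <<'E'
from h import *
togo([.531,.2817,.091],14.1,0,0)
s=readout.get_state();print(rot().inv().apply(s["contact_force"]).round(1),s["moment"].round(2))
E
```

```text
clock: 12.98
position: [0.5333, 0.2819, 0.1038]
ee_rot: [-0.0, 0.615, 0.788, -0.001]
contact_force: [0.7, -0.8, -2.2]
width: 0.0124
gripper_force: 83.4
clock 12.975 pos [0.5333 0.2819 0.1038] w 0.0124 F [ 0.7 -0.8 -2.2] q [ 0.37  0.41  1.63 -0.    1.1   0.13]
shift now-frame mm [ 0.4 -2.2 12.8] | final-frame [ 0.4 -2.2 12.8] turn units [-0.01  0.01 -0.  ]
[-0.9  0.5  2.2] [ 0.03 -0.09 -0.05]
```

Force-free now. I continue down.

```bash
python3 -m handwheel '[[[0,0,3],[0,0,0],1],[[0,0,3],[0,0,0],1],[[0,0,2],[0,0,0],1],[[0,0,0],[0,0,0],1]]'
python3 - <<'E'
from h import *
s=readout.get_state();print(rot().inv().apply(s["contact_force"]).round(1),s["moment"].round(2))
E
python3 -m handwheel '[[[0,0,2],[0,0,0],1],[[0,0,1],[0,0,0],1],[[0,0,0],[0,0,0],1]]'
python3 - <<'E'
from h import *
s=readout.get_state();print(rot().inv().apply(s["contact_force"]).round(1),s["moment"].round(2))
E
```

```text
clock: 13.48
position: [0.5339, 0.2821, 0.096]
ee_rot: [0.0, 0.615, 0.788, -0.0]
contact_force: [0.2, 0.2, -2.5]
width: 0.0125
gripper_force: 83.4
[0.1 0.2 2.5] [-0.03  0.11  0.04]
clock: 13.85
position: [0.5342, 0.2821, 0.093]
ee_rot: [0.001, 0.615, 0.788, 0.0]
contact_force: [0.4, 0.8, -1.7]
width: 0.0127
gripper_force: 83.3
[0.6 0.6 1.7] [ 0.01 -0.01  0.03]
```

```bash
python3 -m handwheel '[[[0,0,1],[0,0,0],1],[[0,0,1],[0,0,0],1],[[0,0,0],[0,0,0],1],[[0,0,0],[0,0,0],1]]'; python3 -m handwheel '[[[0,0,1],[0,0,0],1],[[0,0,1],[0,0,0],1],[[0,0,0],[0,0,0],1],[[0,0,0],[0,0,0],1]]'
```

```text
clock: 14.35
position: [0.5342, 0.2821, 0.0911]
ee_rot: [0.001, 0.615, 0.788, 0.0]
contact_force: [0.2, 0.2, -3.3]
width: 0.0126
gripper_force: 83.3
clock: 14.85
position: [0.5342, 0.2822, 0.0899]
ee_rot: [0.001, 0.615, 0.788, 0.001]
contact_force: [-1.7, 0.5, 5.6]
width: 0.0129
gripper_force: 84.5
```

Seated contact at the expected height. I release narrowly and rise.

```bash
python3 -m handwheel '[[[0,0,0],[0,0,0],0.5],[[0,0,0],[0,0,0],0.35],[[0,0,0],[0,0,0],0.3],[[0,0,-5],[0,0,0],0.3],[[0,0,-15],[0,0,0],0.3],[[0,0,-30],[0,0,0],0.3],[[0,0,-40],[0,0,0],0.3],[[0,0,-40],[0,0,0],0.3],[[0,0,0],[0,0,0],0.3]]'
python3 - <<'E'
from h import *
togo([.6006,.2994,.20],104.1,0,0)
im=vision.get_image("top");cv2.imwrite("pics/t6.png",im)
c=im[210:330,160:320]
cv2.imwrite("pics/t6c.png",cv2.resize(c,None,fx=5,fy=5,interpolation=cv2.INTER_CUBIC))
E
```

```text
clock: 15.98
position: [0.5363, 0.2831, 0.2244]
ee_rot: [0.003, 0.615, 0.788, 0.004]
contact_force: [-0.3, 0.8, -0.8]
width: 0.0297
gripper_force: 0.0
clock 15.975 pos [0.5363 0.2831 0.2244] w 0.0297 F [-0.3  0.8 -0.8] q [ 0.37  0.32  1.46 -0.    1.35  0.13]
shift now-frame mm [ 0.1 66.1 25.1] | final-frame [-66.3   0.1  24.4] turn units [  0.09   0.07 -15.  ]
```

View pics/t6c.png

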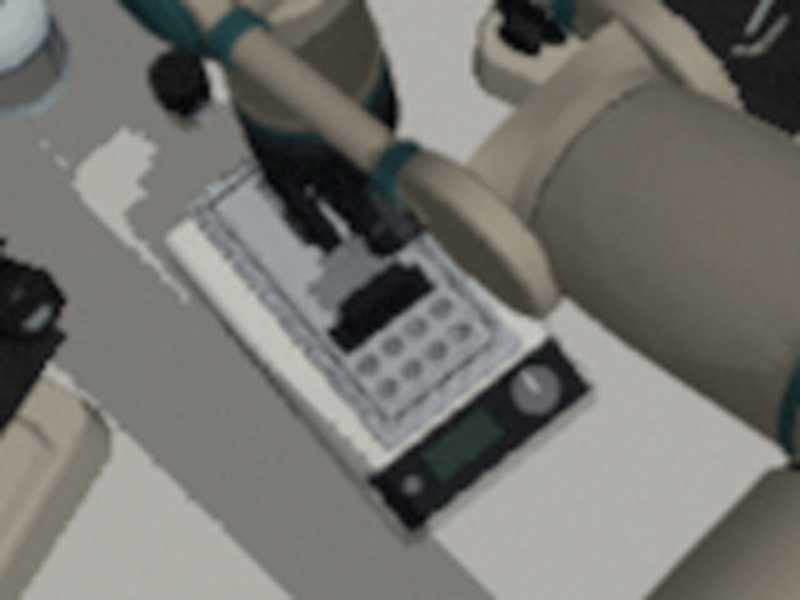

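The carrier lies flat in the rim, with holes at (360-465,300-390), rib at (380,305) and an even margin all round. Before moving over the bar I check the left microscope's clearance.

```bash
python3 - <<'E'
from h import *
for z in(.2,.3,.4): print(z,onz("top",[(168,268),(158,262),(165,285)],z).round(3)[:,:2].tolist())
E
python3 -m handwheel '[[[0,0,0],[0,0,-1],-0.1],[[0,0,0],[0,0,-1],-0.1],[[0,0,0],[0,0,-1],-0.1],[[0,0,0],[0,0,-1],-0.1],[[0,0,0],[0,0,-1],-0.1],[[0,0,0],[0,0,-1],-0.1],[[0,0,0],[0,0,-1],-0.1],[[0,0,0],[0,0,-1],-0.1],[[0,0,0],[0,0,-1],-0.1],[[0,0,0],[0,0,-1],-0.1],[[0,0,0],[0,0,-1],-0.1],[[0,0,0],[0,0,-1],-0.1],[[0,0,0],[0,0,-1],-0.1],[[0,0,0],[0,0,-1],-0.1],[[0,0,0],[0,0,-1],-0.1],[[0,0,0],[0,0,0],-0.1],[[0,0,0],[0,0,0],-0.1]]' 40
python3 - <<'E'
from h import *
togo([.602,.2997,.125],104.1,0,0)
E
```

```text
0.2 [[0.576, 0.443], [0.603, 0.461], [0.536, 0.467]]
0.3 [[0.534, 0.437], [0.559, 0.453], [0.496, 0.459]]
0.4 [[0.491, 0.43], [0.515, 0.445], [0.456, 0.45]]
clock: 18.15
position: [0.5336, 0.282, 0.2185]
ee_rot: [-0.0, -0.122, 0.993, -0.0]
contact_force: [-0.2, 0.6, 0.3]
width: 0.047
gripper_force: 0.0
clock 18.15 pos [0.5336 0.282  0.2185] w 0.047 F [-0.2  0.6  0.3] q [ 0.37  0.33  1.46 -0.    1.35 -1.44]
shift now-frame mm [-70.7   0.7  93.5] | final-frame [-70.7   0.5  93.5] turn units [-0.01 -0.   -0.02]
```

```bash
python3 -m handwheel '[[[-20,0,10],[0,0,0],-0.1],[[-25,0,20],[0,0,0],-0.1],[[-26,0.5,20],[0,0,0],-0.1],[[0,0,20],[0,0,0],-0.1],[[0,0,20],[0,0,0],-0.1],[[0,0,0],[0,0,0],-0.1]]'
python3 -m handwheel '[[[0,0,10],[0,0,0],-0.1],[[0,0,10],[0,0,0],-0.1],[[0,0,10],[0,0,0],-0.1],[[0,0,5],[0,0,0],-0.1],[[0,0,0],[0,0,0],-0.1],[[0,0,0],[0,0,0],-0.1]]'
```

```text
clock: 18.9
position: [0.6025, 0.2995, 0.1262]
ee_rot: [-0.002, -0.122, 0.993, -0.001]
contact_force: [-0.3, 0.1, 0.6]
width: 0.0469
gripper_force: 0.0
clock: 19.65
position: [0.6031, 0.3, 0.0946]
ee_rot: [0.001, -0.122, 0.992, -0.0]
contact_force: [0.3, -0.2, -0.3]
width: 0.0469
gripper_force: 0.0
```

```bash
python3 -m handwheel '[[[0,0,4],[0,0,0],-0.1],[[0,0,3],[0,0,0],-0.1],[[0,0,0],[0,0,0],-0.1],[[0,0,0],[0,0,0],0.3],[[0,0,0],[0,0,0],0.6],[[0,0,0],[0,0,0],1],[[0,0,0],[0,0,0],1],[[0,0,0],[0,0,0],1]]' 30
python3 - <<'E'
from h import *
togo([.602,.2997,.0875],14.1,0,0)
s=readout.get_state();print(rot().inv().apply(s["contact_force"]).round(1))
E
```

```text
clock: 20.65
position: [0.6025, 0.301, 0.0875]
ee_rot: [0.001, -0.122, 0.992, 0.001]
contact_force: [-2.4, 4.8, 2.3]
width: 0.0132
gripper_force: 33.5
clock 20.65 pos [0.6025 0.301  0.0875] w 0.0132 F [-2.4  4.8  2.3] q [ 0.36  0.52  1.48  0.    1.14 -1.46]
shift now-frame mm [ 0.8 -1.2  0. ] | final-frame [-1.2 -0.8  0. ] turn units [ 0.02 -0.   14.99]
[ 1.2  5.2 -2.3]
```

```bash
python3 -m handwheel '[[[0,1,0],[0,0,0.3],1],[[0,0,0],[0,0,0.7],1],[[0,0,0],[0,0,1],1],[[0,0,0],[0,0,1],1],[[0,0,0],[0,0,1],1],[[0,0,0],[0,0,1],1],[[0,0,0],[0,0,0],1]]'
python3 - <<'E'
from h import *
togo([.602,.2997,.0875],14.1,0,0)
s=readout.get_state();print(rot().inv().apply(s["contact_force"]).round(1),s["moment"].round(2))
E
```

```text
clock: 21.52
position: [0.6026, 0.303, 0.0875]
ee_rot: [0.0, 0.14, 0.99, 0.002]
contact_force: [-2.2, 8.6, 1.4]
width: 0.0134
gripper_force: 33.4
clock 21.525 pos [0.6026 0.303  0.0875] w 0.0134 F [-2.2  8.6  1.4] q [ 0.36  0.52  1.48  0.    1.14 -0.93]
shift now-frame mm [-0.4 -3.4  0. ] | final-frame [-3.1 -1.4  0. ] turn units [ 0.04 -0.02  9.98]
[ 4.4  7.6 -1.4] [1.19 0.38 0.  ]
```

```bash
python3 -m handwheel '[[[0,2,0],[0,0,1],1],[[1,1,0],[0,0,1],1],[[0,0,0],[0,0,1],1],[[0,0,0],[0,0,1],1],[[0,0,0],[0,0,1],1],[[0,0,0],[0,0,0],1]]'
python3 - <<'E'
from h import *
togo([.602,.2997,.0875],14.1,0,0)
s=readout.get_state();print(rot().inv().apply(s["contact_force"]).round(1),s["moment"].round(2))
E
```

```text
clock: 22.28
position: [0.6035, 0.3048, 0.0875]
ee_rot: [0.001, 0.39, 0.921, 0.001]
contact_force: [1.1, 4.5, 1.3]
width: 0.0131
gripper_force: 33.3
clock 22.275 pos [0.6035 0.3048 0.0875] w 0.0131 F [1.1 4.5 1.3] q [ 0.36  0.52  1.48  0.    1.14 -0.4 ]
shift now-frame mm [-2.6 -4.7  0. ] | final-frame [-4.6 -2.8  0. ] turn units [0.03 0.   5.  ]
[ 2.5  3.9 -1.3] [ 0.78 -0.02 -0.07]
```

```bash
python3 -m handwheel '[[[1,1,0],[0,0,1],1],[[0,0,0],[0,0,1],1],[[0,0,0],[0,0,1],1],[[0,0,0],[0,0,0.9],1],[[0,0,0],[0,0,0.5],1],[[0,0,0],[0,0,0],1]]'
python3 - <<'E'
from h import *
togo([.602,.2997,.0875],14.1,0,0)
s=readout.get_state();print(rot().inv().apply(s["contact_force"]).round(1),s["moment"].round(2))
E
```

```text
clock: 23.02
position: [0.6051, 0.3058, 0.0876]
ee_rot: [0.002, 0.59, 0.808, 0.002]
contact_force: [3.6, 4.4, -0.8]
width: 0.0129
gripper_force: 33.1
clock 23.025 pos [0.6051 0.3058 0.0876] w 0.0129 F [ 3.6  4.4 -0.8] q [ 0.37  0.52  1.48 -0.    1.14  0.06]
shift now-frame mm [-4.9 -4.8  0.1] | final-frame [-5.2 -4.5  0.1] turn units [0.06 0.01 0.6 ]
[3.1 4.7 0.8] [ 0.62 -0.38 -0.05]
```

```bash
python3 -m handwheel '[[[1,1,0],[0,0,0.4],1],[[0,0,0],[0,0,0.3],1],[[0,0,0],[0,0,0.2],1],[[0,0,0],[0,0,0],1]]'
python3 - <<'E'
from h import *
togo([.602,.2997,.0875],14.1,0,0)
s=readout.get_state();print(rot().inv().apply(s["contact_force"]).round(1),s["moment"].round(2))
E
python3 -m handwheel '[[[0,0,0],[0,0,0.3],1],[[0,0,0],[0,0,0.3],1],[[0,0,0],[0,0,0],1],[[0,0,0],[0,0,0],1]]'
python3 - <<'E'
from h import *
togo([.602,.2997,.0875],14.1,0,0)
s=readout.get_state();print(rot().inv().apply(s["contact_force"]).round(1),s["moment"].round(2))
E
```

```text
clock: 23.52
position: [0.6053, 0.3061, 0.0876]
ee_rot: [0.002, 0.627, 0.779, 0.001]
contact_force: [4.8, 0.4, 0.2]
width: 0.0132
gripper_force: 37.4
clock 23.525 pos [0.6053 0.3061 0.0876] w 0.0132 F [4.8 0.4 0.2] q [ 0.37  0.52  1.47 -0.    1.14  0.15]
shift now-frame mm [-5.6 -4.6  0.1] | final-frame [-5.4 -4.7  0.1] turn units [ 0.05  0.02 -0.29]
[-0.6  4.8 -0.2] [ 0.09 -0.84  0.65]
clock: 24.02
position: [0.6053, 0.3061, 0.0877]
ee_rot: [0.003, 0.65, 0.76, 0.001]
contact_force: [6.3, 0.8, 0.1]
width: 0.0134
gripper_force: 57.2
clock 24.025 pos [0.6053 0.3061 0.0877] w 0.0134 F [6.3 0.8 0.1] q [ 0.37  0.52  1.47 -0.    1.14  0.21]
shift now-frame mm [-5.9 -4.2  0.1] | final-frame [-5.4 -4.7  0.2] turn units [ 0.05  0.03 -0.86]
[-0.2  6.4 -0.1] [ 0.18 -0.84  1.48]
```

The moment has climbed to 1.5 N m, so the bar is at its stop. I release and rise.

```bash
python3 -m handwheel '[[[0,0,0],[0,0,-0.4],0.7],[[0,0,0],[0,0,0],0.3],[[0,0,0],[0,0,0],0.2],[[0,0,0],[0,0,0],0.2],[[0,0,-10],[0,0,0],0.2],[[0,0,-20],[0,0,0],0.2],[[0,0,-30],[0,0,0],0.2],[[0,0,-40],[0,0,0],0.2],[[0,-40,-20],[0,0,0],0.2],[[0,-50,0],[0,0,0],0.2],[[0,-60,0],[0,0,0],0.2],[[0,-60,0],[0,0,0],0.2],[[0,-20,0],[0,0,0],0.2],[[0,0,0],[0,0,0],0.2]]'
python3 - <<'E'
from h import *
im=vision.get_image("top");cv2.imwrite("pics/t7.png",im)
def blobs(z):
    g=im.max(2);m=(g<34).astype(np.uint8);m[:222]=0;m[285:]=0;m[:,:195]=0;m[:,250:]=0
    n,l,st,c=cv2.connectedComponentsWithStats(m)
    for i in range(1,n):
        if st[i,4]>25:
            r=cv2.minAreaRect(np.argwhere(l==i)[:,::-1].astype(np.float32));b=cv2.boxPoints(r);w=onz("top",b,z)
            e=max((w[1]-w[0],w[2]-w[1]),key=np.linalg.norm);print(st[i],c[i].round(1),onz("top",[c[i]],z)[0].round(4),"len",np.linalg.norm(e).round(4),"dir",np.degrees(np.arctan2(e[1],e[0])).round(1)%180)
blobs(.11)
E
```

```text
clock: 25.78
position: [0.3771, 0.2627, 0.2081]
ee_rot: [0.001, 0.635, 0.772, 0.001]
contact_force: [0.7, -0.6, 0.0]
width: 0.0343
gripper_force: 0.0
[195 222   7  11  62] [197.5 226.8] [0.694  0.3293 0.11  ] len 0.031 dir 157.9
[211 243  19  16 113] [219.6 250.6] [0.6    0.3008 0.11  ] len 0.0593 dir 104.3
```

The bar now lies at 104.3°, square across the seat's 14.1° axis, and the arm is clear.

```bash
python3 -c "
from rig import manip; print(manip.sign_off())"
```

```text
the job is handed in; nothing more can be done
None
```

The tube carrier lies seated in the shaker's rim with the T-bar turned to its stop across the slot (104.3° measured against 104.1° expected), and the job was handed in at about 26 s with the gripper clear; no verdict came back, and the carrier's seating was last checked by picture before the bar was turned.

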